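Set the coffee machine up for a three-dot drink

ROBOT

A 7-joint arm with a two-finger parallel gripper is mounted at the origin on a cart in front of the work surface, level with it; the furniture and walls round the work are solid. World frame = base frame: x ahead of the robot, y to its left, z up, the work surface at z = 0. Lengths are in m, angles in degrees, forces in N, time in s.
With the tool pointing down it reaches from about 0.375 to 0.925 m from the base axis. Payload 3.1 kg.
Tool frame: the origin (TCP) lies midway between the tips of the shut fingers; the grasp point (between the pads) lies 19 mm behind it; z points along the fingers, y is the line along which they close (so a half turn about z gives the same grasp; the last joint's range is limited). The gripper opens to 85 mm and grips with 20 to 120 N. Pads are 22 mm wide; open, the fingers measure 114 mm over their backs; the gripper's body (76 mm by 85 mm) begins 54 mm behind the grasp point. The pads swing forward as they close: fully open they stand 13 mm farther back than shut.
Start: joints at [-82.724, 21.939, 2.515, 91.553, -1.026, 66.532, -2.859], TCP at [0.145, 0.634, 0.231] pointing down, gripper open.
Joint ranges: [-149.38, 149.38], [-23.57, 123.04], [-84.95, 90], [0, 143.3], [-89.99, 269.99], [3.08, 112.72], [-163.45, 163.45]. Speed limits (degrees/s): [159.86, 159.86, 180, 180, 180, 180, 180].

INTERFACE

Orientations are given as [roll, pitch, yaw] about the fixed x, y, z axes, in that order (R = Rz(yaw) Ry(pitch) Rx(roll)).
In Python, from bench import ctrl, eyes gives the robot as it stands.
- The arm moves only by the shell command python3 -m crank 'ROWS' [FORCE]. ROWS is a JSON object of lists of equal length, an entry for each row: "linear": the shift along the tool's x, y, z in m, a list of three; "rot": the turn, a rotation vector about the tool's x, y, z in rad, a list of three; "grip": the gripper command: -1 is shut, 1 is fully open, values between are in proportion. In form: {"linear": [[dx, dy, dz], ...], "rot": [[wx, wy, wz], ...], "grip": [grip, ...]}. A call has exactly 5 rows; each row shifts and turns the commanded pose from where the row before left it, along the tool's axes as they then stand; what a row does not reach is not made up. A row lasts 1/10 s, in which the tool goes at most 50 mm and 8.59 degrees, less where a joint would pass 70% of its speed; a pose out of reach is approached as far as the arm can. A call is refused whole if a number of a shift passes 0.05 or a number of a turn 0.15, either way. A call with a gripper value outside its range is refused whole. The fingers move at their own pace and stop on an object; FORCE is the grip in N (left out, the last holds). Time passes only in rows, so rows that do not move let the fingers close, or fill a call up. It gives the time, the measured TCP pose, the force, the opening and the grip force at its end, in the units of the state.
- ctrl.get_obs(): the state, without advancing time (a new reading comes with each control period).
- eyes.get_image(name): name is "side" or "top"; returns a dict with "pixels" (400x640x3 uint8, red, green, blue), "range_z" (400x640 float32, m along the optical axis (not along the pixel's ray), 0 where there is no reading), "vfov" (degrees; the focal length in pixels is half the picture's height over the tangent of half this angle, whatever the lens; pixels are square), "cx", "cy" (the principal point, pixels), "origin" and "orientation" of the camera in the world. Camera axes: x right, y up, looking along -z (the intrinsics and any distortion apply to the point x, -y, -z); pixel columns grow to the right and rows downward; lengths in m; the calibration is good to about 2 mm. A picture is of the moment at which its call begins.
- ctrl.hand_in(): hands the job in; it is judged then, once.
The state is a dict: "time": time; "joint_positions": joint angles; "joint_velocities": joint speeds; "effort": joint torques, N m; "eef_pos": TCP position; "tcp_rot": TCP orientation; "ft_force": force on the tool from outside, world axes, zero at the start; "wrist_torque": the same for the moment, N m; "gripper_width": finger opening in m; "finger_force": force on a finger pad.
Only numpy, scipy, OpenCV 4.12 (cv2) and the standard library are available. Lean on these libraries where they do the work, as an engineer would, in place of code of your own. Each camera call takes 0.05 s, during which the arm holds its last target. There are 200 camera calls.

TASK

Get the coffee machine ready for a three-dot coffee, in any order: take the white mug with the thin red bands from among the jars to the left of the machine and stand it upright on the drip grid, centred under the spout; press the three-dot key (third from the left) fully down so that it stays down and the key that was down pops up; and pull the orange bean slide out to its stop, so that it stays out. Leave the other things on the worktop where they stand.

Things in the scene. Friction and masses are not known exactly. Their poses are not given: they have to be found in the camera images.
- machine: The coffee machine, black and steel, fixed; place and yaw differ between runs. Origin on the worktop; x from its front to its back, y to the operator's left, z up. Low black foot from x -212 to 98 mm, 196 wide, 35 high; steel column from x 0 back, 160 wide, 250 high; on it the slide's collar (front face at x 18) and the bean hopper (front face at x 22, 350 high).
- stand (a point): Where the mug's axis belongs: point on the steel drip grid right under the spout, at x = -55 mm, y = 0, 35 mm above the worktop, in the machine's frame; axes as the machine's.
- spout (a point): Tip of the steel spout nozzle (20 mm in diameter), straight above the stand point, 130 mm over the grid. Nozzle and the black spout arm above it (46 mm wide, 175 to 217 mm above the worktop) reach 10 mm in front of this point.
- mug_mid (a point): Centre of the body of the mug to be used, on its axis, half-way up. White mug with thin red bands, 82 mm across, 94 mm high, wall about 4 mm, 0.15 to 0.27 kg; handle along its own -y, ending 71 mm from the axis; z up. It stands in one of three places, which it swaps with the jam jar and the food tin; its yaw varies.
- mug_handle (a point): Point in the middle of that mug's handle, 57 mm from the mug's axis and 66 mm above its foot. The handle is about 20 mm wide here (along the mug's x), up to 29 mm next to the mug, solid to the touch between 15 and 84 mm of height, and reaches from 36 to 71 mm from the axis.
- key_three (a joint): Travel of the three-dot key, the one to be pressed, as key_a; up at the start. Always third from the left: white dots on the foot in front of the keys, one to four from left to right, mark the places.
- key_three_top (a point): Centre of the top of the three-dot key, 49 mm above the worktop when up, 39 mm when latched; axes as the machine's. Each key top is 48 mm long (x) and 34 mm wide (y); the keys lie side by side at 40 mm along y, their centres at x = -165 mm in the machine's frame.
- key_a (a joint): Travel of key a, one of four equal white keys across the front of the foot: 0 = up, 0.012 = hard down, about 0.010 = latched. Interlocked: a key pressed past 0.010 stays down when let go; on the way it lets the key that was down spring up. Pressed less, it springs back and may leave none down. Needs up to 6 N. Key a is down at the start; a, b and c change places between runs.
- key_a_top (a point): Centre of the top of key a (the one down at the start).
- key_b (a joint): Travel of key b, as key_a; up at the start.
- key_b_top (a point): Centre of the top of key b.
- key_c (a joint): Travel of key c, as key_a; up at the start.
- key_c_top (a point): Centre of the top of key c.
- bean_slide (a joint): How far the bean slide is out: 0 = shut, 0.040 = out at its stop. It runs level towards the machine's front (-x of the machine). A spring draws it shut (1 to 3 N); near the end a click catch must be passed (8 to 10 N in all), which then holds it out; let go before that it snaps shut.
- bean_slide_grip (a point): Middle of the slide's upright orange tab: 13 mm wide (y), 26 mm long (x), from 252 to 288 mm above the worktop. This point is 272 mm above the worktop in the machine's middle plane, at x = -32 mm in the machine's frame when shut; axes as the machine's; it moves with the slide.
- jam_jar_mid (a point): Bystander: jam jar with a white lid, 68 mm across, 84 mm high; its centre.
- tin_mid (a point): Bystander: small green food tin, 57 mm across, 72 mm high; its centre.
- salt_mill_mid (a point): Bystander: brown wooden mill, 58 mm across, 150 mm high; its centre.
- timer: Bystander: red and cream kitchen timer, 63 mm across, 46 mm high; centre of its underside.
- teaspoon: Bystander: steel teaspoon, 132 mm long (x), lying on the worktop; centre of its underside.
- spice_jar: Bystander: spice jar with a black cap, 44 mm across, 106 mm high; centre of its underside.
- mustard_jar: Bystander: mustard jar with a green lid, 74 mm across, 84 mm high; centre of its underside.

How it is judged (in metres and radians):
At the end, for the whole second after the job is handed in: The mug stands upright (within 0.08 rad) on the drip grid with its axis within 15 mm of the spout's axis; the three-dot key is latched down (more than 8.5 mm) and the other three keys are up (less than 2 mm down); the bean slide is out at its stop (more than 36 mm of 40) (horizontal distance between mug_mid and stand below 0.015 m and z of mug_mid in the frame of stand between 0.042 and 0.052 m and angle between mug_mid's own z axis and vertical below 0.08 rad and value of joint key_three above 0.0085 m and value of joint each of key_a, key_b, key_c below 0.002 m and value of joint bean_slide above 0.036 m); the robot touches nothing.
It fails at once if a bystander is pushed more than 30 mm from its place (distance of any of jam_jar_mid, tin_mid, salt_mill_mid, timer, teaspoon, spice_jar, mustard_jar from where it was at the start of the episode above 0.03 m).
It fails at once if the mug is tipped over (angle between mug_mid's own z axis and vertical above 0.8 rad).
It also fails if it takes over 72 s, if anything falls off the work surface, if the arm or the gripper's body presses on something with over 40 N, if the wrist force passes 120 N, or if a joint passes its speed limit or range.

## Working session

There is one attempt and no reset: what is moved stays moved. The work goes in short steps, Python scripts to look and compute and a shell command to move; the robot and the scene stay as the last step left them, time stands still between calls to the robot, and variables do not carry over. Pictures are saved under pics/ and viewed, at most 13 in all, crops included, and the job is handed in when it is done.

```bash
ls; mkdir -p pics; python3 - <<'E'
from bench import ctrl, eyes
import cv2,numpy as np
print(ctrl.get_obs())
for n in("side","top"):
    d=eyes.get_image(n); cv2.imwrite(f"pics/{n}0.png",d["pixels"][:,:,::-1]); np.savez(f"{n}0.npz",**d)
    print(n,{k:v for k,v in d.items() if k not in("pixels","range_z")},(d["range_z"]>0).mean())
E
```

```text
pics
{'time': 0.0, 'joint_positions': array([-82.72249587,  21.9956729 ,   2.51143134,  91.6490555 ,
        -1.02745425,  66.530866  ,  -2.85980857]), 'joint_velocities': array([-0.05872166,  0.04987808, -0.05220002, -0.15986739, -0.0222502 ,
        0.10426391, -0.06875861]), 'effort': array([-3.24647010e-05, -4.33449912e+01,  1.02450974e+00, -2.49513173e+01,
        1.06516265e-02,  1.12992595e-02, -4.72929941e-06]), 'eef_pos': array([0.14468837, 0.63272425, 0.22984537]), 'tcp_rot': array([-1.79847036e+02,  6.65093019e-03,  1.67122116e+02]), 'ft_force': array([-0.00539112, -1.02363822,  0.47337322]), 'wrist_torque': array([ 0.01703025, -0.0249764 ,  0.00840833]), 'finger_force': 0.0, 'gripper_width': 0.0855741338045838}
side {'vfov': 53.480307872207106, 'cx': 318.3025083040365, 'cy': 205.81504763191762, 'origin': array([-0.87038941,  0.15153331,  1.01899972]), 'orientation': array([ 58.21586949,  -0.97879498, -95.18119451])} 0.89626953125
top {'vfov': 51.52299484115313, 'cx': 313.05992290958267, 'cy': 200.81150162473477, 'origin': array([-0.16285162, -0.13717686,  1.36488371]), 'orientation': array([ 29.76495492,   0.67344252, -77.72614225])} 0.924421875
```

View pics/side0.png

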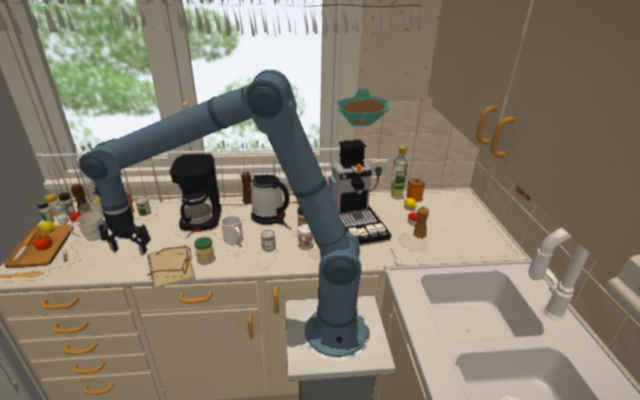

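View pics/top0.png

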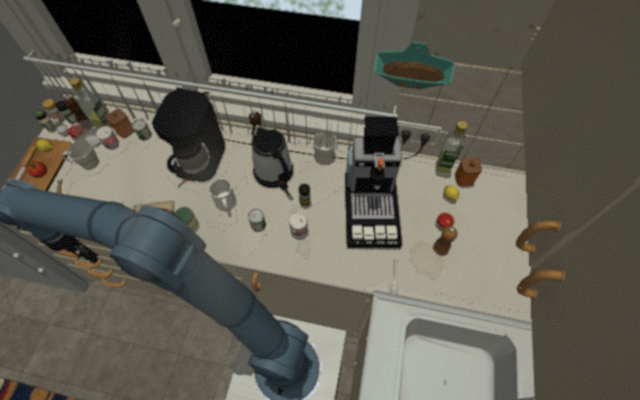

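The side view shows the machine at about (358,200), with jars and mugs at (230,230), (267,240) and (305,235). The top view shows the machine at about (375,195), a white vessel with its handle at (222,195), jars at (257,218) and (300,223), and a glass-like vessel at (324,148).

```bash
cat > h.py <<'E'
import numpy as np, cv2
from scipy.spatial.transform import Rotation as R
def cam(d):
    f=200/np.tan(np.radians(float(d["vfov"]))/2)
    return f, R.from_euler('xyz',d["orientation"],degrees=True).as_matrix(), np.array(d["origin"])
def ray(d,u,v):
    f,M,o=cam(d); return M@np.array([(u-d["cx"])/f,-(v-d["cy"])/f,-1.]),o
def onz(d,u,v,z):
    r,o=ray(d,u,v); return o+r*(z-o[2])/r[2]
def cloud(d):
    f,M,o=cam(d); v,u=np.mgrid[0:400,0:640]
    z=np.array(d["range_z"]); P=np.stack([(u-d["cx"])/f*z,-(v-d["cy"])/f*z,-z],-1)@M.T+o
    P[z==0]=np.nan; return P
def proj(d,p):
    f,M,o=cam(d); q=M.T@(np.array(p)-o); return d["cx"]+f*q[0]/-q[2], d["cy"]-f*q[1]/-q[2]
E
python3 - <<'E'
from h import *
t=np.load("top0.npz");s=np.load("side0.npz")
a=cv2.resize(t["pixels"][110:260,190:460],None,fx=2.9,fy=2.9,interpolation=cv2.INTER_CUBIC)[:,:,::-1]
b=cv2.resize(s["pixels"][130:270,130:450],None,fx=2.4,fy=2.4,interpolation=cv2.INTER_CUBIC)[:,:,::-1]
cv2.imwrite("pics/ct.png",a);cv2.imwrite("pics/cs.png",b)
P=cloud(t)
for u,v in[(360,234),(392,234),(375,205),(380,163),(222,193),(257,212),(300,219),(324,148),(304,195),(280,230),(350,150),(400,150)]: print((u,v),P[v,u].round(3), )
Q=cloud(s)
for u,v in[(231,225),(268,235),(305,232),(359,172),(350,232),(380,230),(280,240)]: print((u,v),Q[v,u].round(3))
E
```

```text
(360, 234) [ 0.474 -0.151  0.046]
(392, 234) [ 0.493 -0.26   0.054]
(375, 205) [ 0.605 -0.186  0.038]
(380, 163) [ 0.614 -0.171  0.288]
(222, 193) [0.556 0.393 0.004]
(257, 212) [0.473 0.221 0.068]
(300, 219) [0.469 0.062 0.084]
(324, 148) [0.839 0.052 0.014]
(304, 195) [0.563 0.069 0.091]
(280, 230) [ 0.452  0.137 -0.001]
(350, 150) [ 0.713 -0.064  0.196]
(400, 150) [ 0.707 -0.23   0.25 ]
(231, 225) [0.493 0.37  0.092]
(268, 235) [0.444 0.22  0.069]
(305, 232) [0.434 0.071 0.084]
(359, 172) [ 0.616 -0.17   0.256]
(350, 232) [ 0.479 -0.122  0.043]
(380, 230) [ 0.477 -0.25   0.049]
(280, 240) [0.497 0.174 0.002]
```

View pics/ct.png

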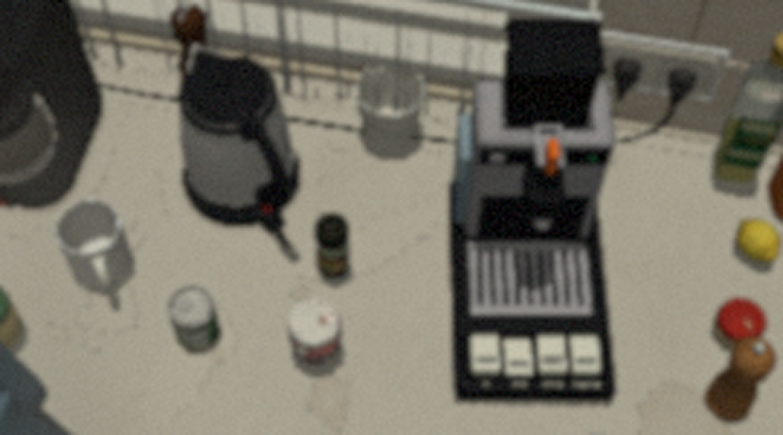

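View pics/cs.png

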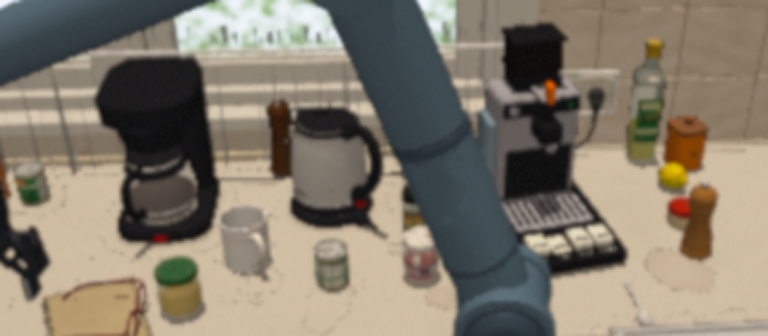

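The top crop shows the mug at ct (92,240), with its handle towards the robot at (110,285). The tin is at (195,320), the jam jar at (315,335), the spice jar at (332,245) and the mustard jar at (0,320). The orange tab is at (552,155) and the keys run from (485,355) to (585,355), with the second one down.

```bash
python3 - <<'E'
from h import *
from scipy.optimize import least_squares
t=np.load("top0.npz");s=np.load("side0.npz")
for n,d,roi in(("top",t,(340,405,215,250)),("side",s,(335,400,215,245))):
    P=cloud(d); px=d["pixels"].astype(int); hsv=cv2.cvtColor(d["pixels"],cv2.COLOR_RGB2HSV)
    vv,uu=np.mgrid[0:400,0:640]
    # keys
    m=(px.min(2)>130)&(P[...,2]>0.03)&(P[...,2]<0.06)&(uu>roi[0])&(uu<roi[1])&(vv>roi[2])&(vv<roi[3])
    k,l,st,c=cv2.connectedComponentsWithStats(m.astype(np.uint8))
    for i in range(1,k):
        if st[i,4]>15: print(n,"key",c[i].round(1),st[i,4],np.nanmedian(P[l==i],0).round(4),onz(d,*c[i],0.049).round(4))
    # tab
    m=(hsv[...,0]<14)&(hsv[...,1]>170)&(hsv[...,2]>110)&(uu>340)&(uu<405)&(vv<185)&(vv>140)
    print(n,"tab",m.sum(),uu[m].mean(),vv[m].mean(),np.nanmedian(P[m],0).round(4),onz(d,uu[m].mean(),vv[m].mean(),0.272).round(4))
    # column / foot
    for z0,z1,nm,b in((0.028,0.042,"foot",(0.4,0.8,-0.36,-0.02)),(0.245,0.262,"coltop",(0.5,0.9,-0.36,-0.02)),(0.34,0.36,"hop",(0.5,0.95,-0.36,-0.02))):
        q=P[(P[...,2]>z0)&(P[...,2]<z1)&(P[...,0]>b[0])&(P[...,0]<b[1])&(P[...,1]>b[2])&(P[...,1]<b[3])]
        if len(q)>20: print(n,nm,len(q),cv2.minAreaRect(q[:,:2].astype(np.float32)),cv2.boxPoints(cv2.minAreaRect(q[:,:2].astype(np.float32))).round(3).tolist())
    # objects
    def circ(x,y,r,z0,z1,lab,rad=.06):
        q=P[(np.hypot(P[...,0]-x,P[...,1]-y)<rad)&(P[...,2]>z0)&(P[...,2]<z1)]
        if len(q)<6: print(n,lab,"few");return
        f=least_squares(lambda p:np.hypot(q[:,0]-p[0],q[:,1]-p[1])-r,[x,y],loss='soft_l1',f_scale=.003)
        print(n,lab,len(q),f.x.round(4),"bb",q.min(0).round(3),q.max(0).round(3))
    circ(.54,.385,.041,.085,.1,"mug",.08)
    for x,y,lab in((.47,.22,"tin"),(.46,.065,"jam"),(.56,.07,"spice"),(.47,.45,"must")):
        q=P[(np.hypot(P[...,0]-x,P[...,1]-y)<.06)&(P[...,2]>.06)&(P[...,2]<.12)]
        if len(q): print(n,lab,np.median(q,0).round(3),q.min(0).round(3),q.max(0).round(3))
    q=P[(np.hypot(P[...,0]-.54,P[...,1]-.385)<.09)&(P[...,2]>.03)&(P[...,2]<.082)]
    ang=None
    m=(np.hypot(P[...,0]-.52,P[...,1]-.375)<.08)&(P[...,2]>.012)&(P[...,2]<.11)
    np.save(n+"mug.npy",P[m])
    print(P[m][P[m][:,0].argsort()[:12]].round(3).tolist())
E
```

```text
top key [372.1 216.4] 67 [ 0.5572 -0.1822  0.0354] [ 0.55   -0.1821  0.049 ]
top key [357.  231.4] 99 [ 0.481  -0.1388  0.0493] [ 0.4805 -0.1389  0.049 ]
top key [368.2 232.3] 99 [ 0.4904 -0.1779  0.0399] [ 0.485  -0.1779  0.049 ]
top key [379.9 231.3] 91 [ 0.4989 -0.2175  0.0489] [ 0.4975 -0.2175  0.049 ]
top key [391.4 231.4] 100 [ 0.5053 -0.2565  0.0497] [ 0.5054 -0.2568  0.049 ]
top tab 18 380.1111111111111 161.83333333333334 [ 0.6192 -0.1709  0.2867] [ 0.63   -0.1714  0.272 ]
top foot 2504 ((0.5932602882385254, -0.17874373495578766), (0.2987093925476074, 0.19553987681865692), 11.53746223449707) [[0.4269999861717224, -0.11299999803304672], [0.4659999907016754, -0.30399999022483826], [0.7590000033378601, -0.24500000476837158], [0.7200000286102295, -0.05299999937415123]]
top coltop 747 ((0.7601032257080078, -0.21327586472034454), (0.2693987190723419, 0.29718655347824097), 85.09727478027344) [[0.6010000109672546, -0.33500000834465027], [0.8970000147819519, -0.36000001430511475], [0.9200000166893005, -0.09200000017881393], [0.6240000128746033, -0.06599999964237213]]
top hop 1066 ((0.
[... 1936 characters left out ...]
138282776, -0.032999999821186066], [0.6840000152587891, 0.006000000052154064]]
side mug 85 [0.5274 0.3737] bb [0.476 0.335 0.085] [0.571 0.415 0.096]
side tin [0.451 0.224 0.068] [0.427 0.196 0.06 ] [0.488 0.249 0.076]
side jam [0.448 0.075 0.082] [0.427 0.045 0.06 ] [0.496 0.099 0.089]
side spice [0.565 0.085 0.085] [0.556 0.063 0.06 ] [0.603 0.093 0.109]
side must [0.429 0.448 0.083] [0.411 0.394 0.061] [0.514 0.486 0.094]
[[0.465, 0.338, 0.065], [0.465, 0.335, 0.06], [0.466, 0.342, 0.064], [0.466, 0.343, 0.059], [0.468, 0.345, 0.079], [0.468, 0.339, 0.058], [0.469, 0.34, 0.052], [0.47, 0.341, 0.041], [0.47, 0.342, 0.076], [0.471, 0.338, 0.076], [0.471, 0.342, 0.071], [0.472, 0.344, 0.05]]
```

The machine's origin is at about (0.654, -0.166) with yaw 11.6°. The keys, tab and foot all agree with this. The mug's axis is at (0.528, 0.372) with its handle towards 209°, and the tip at 70 mm matches the given size. Order: key first, then mug, then slide. The first move goes around towards the keys.

```bash
cat > go.py <<'E'
# usage: go.py x y z yaw : tool-axis shift (at present orientation) to a target, and turn left
import sys,numpy as np
from bench import ctrl
from scipy.spatial.transform import Rotation as R
o=ctrl.get_obs(); M=R.from_euler('xyz',o["tcp_rot"],degrees=True)
x,y,z,w=map(float,sys.argv[1:5])
T=R.from_euler('xyz',[180,0,w],degrees=True)
print("t",o["time"],"pos",o["eef_pos"].round(4),"rot",o["tcp_rot"].round(1),"F",o["ft_force"].round(1),"w",round(o["gripper_width"],4))
print("shift now",M.inv().apply(np.array([x,y,z])-o["eef_pos"]).round(4),"| turn",(M.inv()*T).as_rotvec().round(4),"| shift after turn",T.inv().apply(np.array([x,y,z])-o["eef_pos"]).round(4))
E
for i in 1 2 3; do :; done
python3 -m crank '{"linear":[[-0.0295,-0.0229,0],[-0.0295,-0.0229,0],[-0.0295,-0.0229,0],[-0.0295,-0.0229,0],[-0.0295,-0.0229,0]],"rot":[[0,0,0],[0,0,0],[0,0,0],[0,0,0],[0,0,0]],"grip":[-1,-1,-1,-1,-1]}' 60
python3 -m crank '{"linear":[[-0.0295,-0.0229,0],[-0.0295,-0.0229,0],[-0.0295,-0.0229,0],[-0.0295,-0.0229,0],[-0.0295,-0.0229,0]],"rot":[[0,0,0],[0,0,0],[0,0,0],[0,0,0],[0,0,0]],"grip":[-1,-1,-1,-1,-1]}'
python3 -m crank '{"linear":[[-0.0295,-0.0229,0],[-0.0295,-0.0229,0],[-0.0295,-0.0229,0],[-0.0295,-0.0229,0],[-0.0295,-0.0229,0]],"rot":[[0,0,0],[0,0,0],[0,0,0],[0,0,0],[0,0,0]],"grip":[-1,-1,-1,-1,-1]}'
python3 -m crank '{"linear":[[0,0,0],[0,0,0],[0,0,0],[0,0,0],[0,0,0]],"rot":[[0,0,-0.085],[0,0,-0.085],[0,0,-0.085],[0,0,-0.085],[0,0,-0.085]],"grip":[-1,-1,-1,-1,-1]}'
python3 go.py 0.4975 -0.218 0.23 191.6
```

```text
time: 0.6
eef_pos: [0.2638, 0.4874, 0.2307]
tcp_rot: [-179.9, -0.0, 167.1]
ft_force: [0.4, 0.8, -0.0]
gripper_width: 0.0123
finger_force: 0.0
time: 1.1
eef_pos: [0.3819, 0.343, 0.2308]
tcp_rot: [-180.0, -0.0, 167.1]
ft_force: [0.6, 0.2, 0.3]
gripper_width: -0.0002
finger_force: 0.0
time: 1.6
eef_pos: [0.5, 0.1987, 0.2308]
tcp_rot: [-180.0, -0.0, 167.1]
ft_force: [-0.1, 0.4, -0.6]
gripper_width: 0.0001
finger_force: 0.0
time: 2.1
eef_pos: [0.4992, 0.1999, 0.2307]
tcp_rot: [-180.0, -0.1, -168.3]
ft_force: [0.9, 0.9, -1.1]
gripper_width: 0.0001
finger_force: 0.0
t 2.1 pos [0.4992 0.1999 0.2307] rot [-1.800e+02 -1.000e-01 -1.683e+02] F [ 0.9  0.9 -1.1] w 0.0001
shift now [ 0.0862 -0.4089  0.0009] | turn [-0.0004 -0.0013  0.0012] | shift after turn [ 0.0857 -0.409   0.0007]
```

```bash

python3 -m crank '{"linear":[[0.0086,-0.0409,0],[0.0086,-0.0409,0],[0.0086,-0.0409,0],[0.0086,-0.0409,0],[0.0086,-0.0409,0]],"rot":[[0,0,0],[0,0,0],[0,0,0],[0,0,0],[0,0,0]],"grip":[-1,-1,-1,-1,-1]}' 
python3 -m crank '{"linear":[[0.0086,-0.0409,0],[0.0086,-0.0409,0],[0.0086,-0.0409,0],[0.0086,-0.0409,0],[0.0086,-0.0409,0]],"rot":[[0,0,0],[0,0,0],[0,0,0],[0,0,0],[0,0,0]],"grip":[-1,-1,-1,-1,-1]}' >/dev/null
python3 -m crank '{"linear":[[0,0,0.035],[0,0,0.035],[0,0,0.035],[0,0,0.03],[0,0,0.015]],"rot":[[0,0,0],[0,0,0],[0,0,0],[0,0,0],[0,0,0]],"grip":[-1,-1,-1,-1,-1]}' >/dev/null
python3 go.py 0.4975 -0.218 0.038 191.6
python3 - <<'E'
from bench import eyes
from h import *
d=eyes.get_image("top");np.savez("top1.npz",**d);s=eyes.get_image("side");np.savez("side1.npz",**s)
a=cv2.resize(d["pixels"][140:260,320:420],None,fx=4,fy=4,interpolation=cv2.INTER_CUBIC)
b=cv2.resize(s["pixels"][150:270,310:410],None,fx=4,fy=4,interpolation=cv2.INTER_CUBIC)
cv2.imwrite("pics/k1.png",np.hstack([a,b])[:,:,::-1])
E
```

```text
time: 2.6
eef_pos: [0.4975, -0.0104, 0.2309]
tcp_rot: [180.0, -0.0, -168.5]
ft_force: [-0.0, -0.1, -0.4]
gripper_width: -0.0003
finger_force: 0.0
t 3.6 pos [ 0.4942 -0.2167  0.0781] rot [ 179.9   -0.3 -168.5] F [-0.4 -0.8  0.2] w 0.0
shift now [-0.0032 -0.0021  0.04  ] | turn [ 0.0026 -0.0054 -0.0021] | shift after turn [-0.0029 -0.002   0.0401]
```

View pics/k1.png

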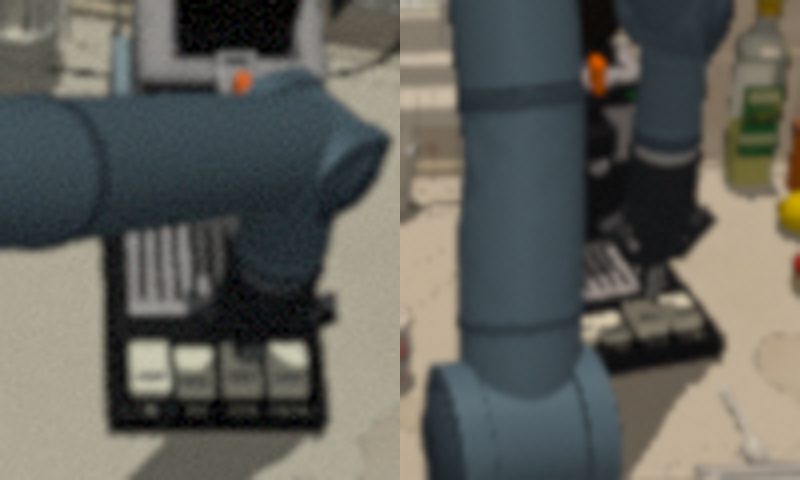

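The picture shows the closed fingertips at (245,350), over the back half of key three at (240,370), so the position is good. Pressing now.

```bash

python3 -m crank '{"linear":[[-0.001,0,0.012],[0,0,0.012],[0,0,0.006],[0,0,0.004],[0,0,0.004]],"rot":[[0,0,0],[0,0,0],[0,0,0],[0,0,0],[0,0,0]],"grip":[-1,-1,-1,-1,-1]}' 
python3 -m crank '{"linear":[[0,0,0.002],[0,0,0.001],[0,0,0.001],[0,0,0],[0,0,0]],"rot":[[0,0,0],[0,0,0],[0,0,0],[0,0,0],[0,0,0]],"grip":[-1,-1,-1,-1,-1]}' 
```

```text
time: 4.2
eef_pos: [0.4978, -0.2174, 0.0438]
tcp_rot: [179.9, 0.0, -168.5]
ft_force: [-1.4, 0.7, 2.8]
gripper_width: -0.0001
finger_force: 1.1
time: 4.7
eef_pos: [0.4979, -0.2175, 0.0393]
tcp_rot: [-180.0, 0.0, -168.5]
ft_force: [-0.1, 0.8, 1.1]
gripper_width: 0.0001
finger_force: 0.5
```

```bash

python3 -m crank '{"linear":[[0,0,0.001],[0,0,0.001],[0,0,0.001],[0,0,0],[0,0,0]],"rot":[[0,0,0],[0,0,0],[0,0,0],[0,0,0],[0,0,0]],"grip":[-1,-1,-1,-1,-1]}' 
python3 -m crank '{"linear":[[0,0,-0.02],[0,0,-0.03],[0,0,-0.04],[0,0,-0.04],[0,0,-0.04]],"rot":[[0,0,0],[0,0,0],[0,0,0],[0,0,0],[0,0,0]],"grip":[-1,-1,-1,-1,-1]}' 
python3 go.py 0.4755 0.343 0.23 209
```

```text
time: 5.2
eef_pos: [0.498, -0.2176, 0.0371]
tcp_rot: [180.0, 0.0, -168.5]
ft_force: [-2.1, 2.3, 7.8]
gripper_width: 0.0003
finger_force: 4.1
time: 5.7
eef_pos: [0.4974, -0.2179, 0.2073]
tcp_rot: [-180.0, -0.0, -168.6]
ft_force: [0.7, 0.6, -0.0]
gripper_width: -0.0005
finger_force: 0.0
t 5.7 pos [ 0.4974 -0.2179  0.2073] rot [-180.    -0.  -168.6] F [ 0.7  0.6 -0. ] w -0.0005
shift now [-0.0898  0.5541 -0.0231] | turn [-0.0006 -0.0005 -0.3065] | shift after turn [-0.2528  0.5012 -0.0227]
```

```bash

python3 -m crank '{"linear":[[-0.006,0.0369,-0.0015],[-0.006,0.0369,-0.0015],[-0.006,0.0369,-0.0015],[-0.006,0.0369,-0.0015],[-0.006,0.0369,-0.0015]],"rot":[[0,0,0],[0,0,0],[0,0,0],[0,0,0],[0,0,0]],"grip":[-1,-1,-1,-1,-1]}' >/dev/null
python3 -m crank '{"linear":[[-0.006,0.0369,-0.0015],[-0.006,0.0369,-0.0015],[-0.006,0.0369,-0.0015],[-0.006,0.0369,-0.0015],[-0.006,0.0369,-0.0015]],"rot":[[0,0,0],[0,0,0],[0,0,0],[0,0,0],[0,0,0]],"grip":[-1,-1,-1,-1,-1]}' >/dev/null
python3 -m crank '{"linear":[[-0.006,0.0369,-0.0015],[-0.006,0.0369,-0.0015],[-0.006,0.0369,-0.0015],[-0.006,0.0369,-0.0015],[-0.006,0.0369,-0.0015]],"rot":[[0,0,0],[0,0,0],[0,0,0],[0,0,0],[0,0,0]],"grip":[0.2,0.2,0.2,0.2,0.2]}' >/dev/null
python3 -m crank '{"linear":[[0,0,0],[0,0,0],[0,0,0],[0,0,0],[0,0,0]],"rot":[[0,0,-0.061],[0,0,-0.061],[0,0,-0.061],[0,0,-0.061],[0,0,-0.061]],"grip":[0.2,0.2,0.2,0.2,0.2]}' 
python3 go.py 0.4755 0.343 0.13 209
python3 - <<'E'
from bench import eyes
from h import *
d=eyes.get_image("top");np.savez("top2.npz",**d);s=eyes.get_image("side");np.savez("side2.npz",**s)
P=cloud(d)
for u,v in((357,231),(368,232),(380,231),(391,231)): print(np.nanmedian(P[v-2:v+3,u-2:u+3].reshape(-1,3),0).round(4))
q=P[(np.hypot(P[...,0]-.45,P[...,1]-.45)<.07)&(P[...,2]>.06)&(P[...,2]<.09)]
print("mustard",len(q),q.min(0),q.max(0)) if len(q) else 0
b=cv2.resize(s["pixels"][190:280,180:330],None,fx=4,fy=4,interpolation=cv2.INTER_CUBIC)
cv2.imwrite("pics/m1.png",b[:,:,::-1])
E
```

```text
time: 7.7
eef_pos: [0.4761, 0.3425, 0.2281]
tcp_rot: [-180.0, -0.0, -150.9]
ft_force: [0.2, 0.8, 0.2]
gripper_width: 0.0514
finger_force: 0.0
t 7.7 pos [0.4761 0.3425 0.2281] rot [-180.    -0.  -150.9] F [0.2 0.8 0.2] w 0.0514
shift now [0.0002 0.0008 0.0981] | turn [-0.0005 -0.0001  0.0012] | shift after turn [0.0002 0.0007 0.0981]
[ 0.4817 -0.1388  0.0486]
[ 0.4855 -0.1771  0.0504]
[ 0.5033 -0.2184  0.0399]
[ 0.5055 -0.2551  0.0494]
mustard 1 [0.3977482  0.4965467  0.08393802] [0.3977482  0.4965467  0.08393802]
```

View pics/m1.png

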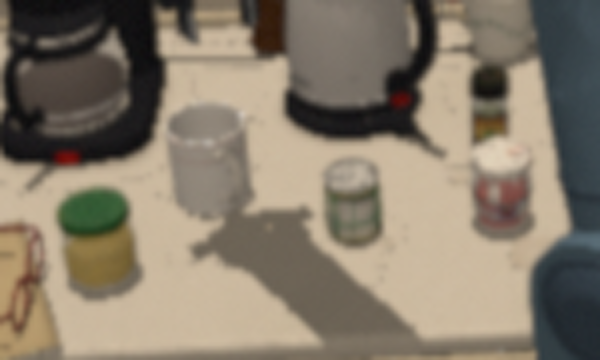

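The picture shows the mug at (208,160) with its handle facing front-right at (237,165), and plenty of room to the mustard jar at (95,240) and the tin. Depth gives key three at 40 mm and the others at about 49 mm, so it is latched. I'll check quickly for the red bands, since they can't be seen here, while lowering halfway.

```bash

python3 - <<'E'
from h import *
for n,c in(("side0.npz",[(222,242,210,250)]),("side2.npz",[(222,242,212,246)]),("top0.npz",[(208,236,175,212),(312,337,132,166),(70,100,135,170)])):
    d=np.load(n);lab=cv2.cvtColor(d["pixels"],cv2.COLOR_RGB2LAB).astype(int)
    P=cloud(d)
    for u0,u1,v0,v1 in c:
        print(n,u0,[(v,int(lab[v,u0:u1,1].max()-128),round(lab[v,u0+4:u1-4,1].mean()-128,1)) for v in range(v0,v1,2)])
        print(P[v0:v1,u0:u1][...,2].max())
E
python3 -m crank '{"linear":[[0,0,0.02],[0,0,0.02],[0,0,0.02],[0,0,0.02],[0,0,0.018]],"rot":[[0,0,0],[0,0,0],[0,0,0],[0,0,0],[0,0,0]],"grip":[0.2,0.2,0.2,0.2,0.2]}'
```

```text
side0.npz 222 [(210, 3, np.float64(2.4)), (212, 3, np.float64(2.4)), (214, 3, np.float64(2.1)), (216, 2, np.float64(1.7)), (218, 2, np.float64(1.3)), (220, 2, np.float64(1.5)), (222, 2, np.float64(1.7)), (224, 3, np.float64(1.7)), (226, 3, np.float64(2.2)), (228, 2, np.float64(1.6)), (230, 3, np.float64(2.6)), (232, 2, np.float64(1.5)), (234, 2, np.float64(1.2)), (236, 2, np.float64(1.7)), (238, 3, np.float64(1.4)), (240, 2, np.float64(1.2)), (242, 3, np.float64(1.3)), (244, 3, np.float64(1.9)), (246, 3, np.float64(2.2)), (248, 3, np.float64(2.7))]
nan
side2.npz 222 [(212, 3, np.float64(2.3)), (214, 3, np.float64(2.1)), (216, 3, np.float64(1.5)), (218, 2, np.float64(1.5)), (220, 2, np.float64(1.7)), (222, 2, np.float64(1.4)), (224, 3, np.float64(1.5)), (226, 3, np.float64(2.2)), (228, 2, np.float64(1.4)), (230, 3, np.float64(2.3)), (232, 2, np.float64(1.6)), (234, 2, np.float64(1.4)), (236, 2, np.float64(1.4)), (238, 2, np.float64(1.2)), (240, 2, np.float64(1.2)), (242, 3, np.float64(1.2)), (244, 3, np.float64(1.7))]
nan
top0.npz 208 [(175, 0, np.float64(-1.0)), (177, 0, np.float64(-
[... 944 characters left out ...]
9)), (164, 0, np.float64(-1.1))]
nan
top0.npz 70 [(135, 33, np.float64(4.2)), (137, 10, np.float64(0.7)), (139, 1, np.float64(-0.7)), (141, 1, np.float64(-1.3)), (143, 5, np.float64(-1.4)), (145, 5, np.float64(-1.3)), (147, 1, np.float64(-1.1)), (149, 0, np.float64(-0.9)), (151, 0, np.float64(-1.2)), (153, 1, np.float64(-0.8)), (155, 0, np.float64(-1.1)), (157, 0, np.float64(-1.2)), (159, 2, np.float64(-1.1)), (161, 0, np.float64(-1.1)), (163, 0, np.float64(-1.3)), (165, 0, np.float64(-1.2)), (167, 0, np.float64(-1.2)), (169, 0, np.float64(-1.2))]
nan
time: 8.3
eef_pos: [0.4757, 0.3424, 0.1294]
tcp_rot: [-180.0, -0.0, -151.2]
ft_force: [0.0, -0.8, 0.1]
gripper_width: 0.0515
finger_force: 0.0
```

Faint red rises at rows 226 and 230 show up in both side pictures, and the body and handle sizes fit, so this is the mug. I'll descend and grip the handle.

```bash

python3 -m crank '{"linear":[[0,0,0.02],[0,0,0.02],[0,0,0.02],[0,0,0.015],[0,0,0.005]],"rot":[[0,0,0],[0,0,0],[0,0,0],[0,0,0],[0,0,0]],"grip":[0.2,0.2,0.2,0.2,0.2]}'
python3 -m crank '{"linear":[[0,0,0],[0,0,0],[0,0,0],[0,0,0],[0,0,0]],"rot":[[0,0,0],[0,0,0],[0,0,0],[0,0,0],[0,0,0]],"grip":[0,-0.2,-0.4,-0.5,-0.6]}' 60
python3 -m crank '{"linear":[[0,0,0],[0,0,0],[0,0,0],[0,0,0],[0,0,0]],"rot":[[0,0,0],[0,0,0],[0,0,0],[0,0,0],[0,0,0]],"grip":[-1,-1,-1,-1,-1]}' 60
```

```text
time: 8.8
eef_pos: [0.4747, 0.3418, 0.0487]
tcp_rot: [-179.9, -0.2, -151.1]
ft_force: [0.6, -0.6, 0.9]
gripper_width: 0.0513
finger_force: 0.0
time: 9.3
eef_pos: [0.4768, 0.3434, 0.0522]
tcp_rot: [180.0, 0.1, -151.1]
ft_force: [-0.7, -1.3, 4.6]
gripper_width: 0.0179
finger_force: 49.8
time: 9.8
eef_pos: [0.4767, 0.3433, 0.0521]
tcp_rot: [180.0, 0.1, -151.1]
ft_force: [-0.7, -0.5, 6.9]
gripper_width: 0.0176
finger_force: 56.0
```

```bash

python3 -m crank '{"linear":[[0,0,-0.005],[0,0,-0.02],[0,0,-0.035],[0,0,-0.035],[0,0,-0.035]],"rot":[[0,0,0],[0,0,0],[0,0,0],[0,0,0],[0,0,0]],"grip":[-1,-1,-1,-1,-1]}'
python3 -m crank '{"linear":[[0,0,0],[0,0,0],[0,0,0],[0,0,0],[0,0,0]],"rot":[[0,0,0.061],[0,0,0.061],[0,0,0.061],[0,0,0.061],[0,0,0.06]],"grip":[-1,-1,-1,-1,-1]}'
python3 go.py 0.414 -0.215 0.182 191.6
python3 - <<'E'
from bench import eyes
from h import *
for n in("side","top"):
    d=eyes.get_image(n);np.savez(n+"3.npz",**d);P=cloud(d)
    q=P[(np.hypot(P[...,0]-.535,P[...,1]-.357)<.055)&(P[...,2]>.13)&(P[...,2]<.25)]
    print(n,len(q),q.min(0).round(3),q.max(0).round(3))
    u,v=map(int,proj(d,(.53,.36,.18)))
    a=cv2.resize(d["pixels"][max(v-50,0):v+60,u-60:u+60],(480,440),interpolation=cv2.INTER_CUBIC)
    r=a if n=="side" else np.hstack([r,a][:1]+[a]) if a.shape==(440,480,3) else r
cv2.imwrite("pics/lift.png",cv2.resize(r,None,fx=.8,fy=.8)[:,:,::-1])
E
```

```text
time: 10.3
eef_pos: [0.4746, 0.3419, 0.1808]
tcp_rot: [-180.0, -0.2, -151.1]
ft_force: [0.5, 0.2, -1.6]
gripper_width: 0.0177
finger_force: 56.6
time: 10.8
eef_pos: [0.4746, 0.3421, 0.1797]
tcp_rot: [-179.9, -0.2, -168.6]
ft_force: [0.4, -0.3, -1.3]
gripper_width: 0.0175
finger_force: 56.6
t 10.8 pos [0.4746 0.3421 0.1797] rot [-179.9   -0.2 -168.6] F [ 0.4 -0.3 -1.3] w 0.0175
shift now [ 0.1694 -0.5341 -0.0013] | turn [-0.0012 -0.0026 -0.0037] | shift after turn [ 0.1714 -0.5335 -0.0023]
side 269 [0.482 0.315 0.13 ] [0.579 0.396 0.223]
top 127 [0.506 0.311 0.13 ] [0.58  0.356 0.22 ]
```

View pics/lift.png

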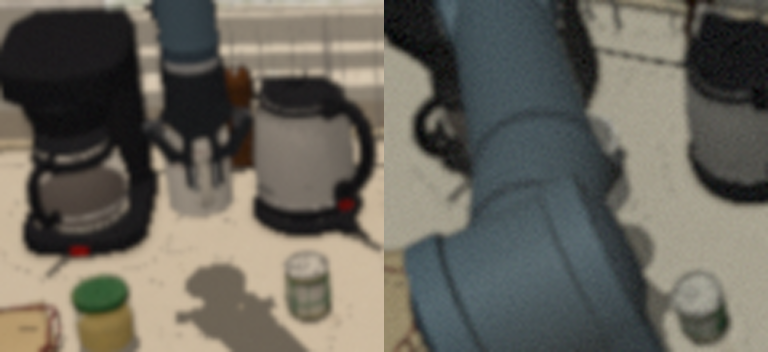

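The pictures show the mug hanging upright from the handle at (200,185) in the left panel. Depth puts its axis at about (0.536, 0.355), near the predicted point. Next I carry it to the front of the machine.

```bash

python3 -m crank '{"linear":[[0.0114,-0.0356,0],[0.0114,-0.0356,0],[0.0114,-0.0356,0],[0.0114,-0.0356,0],[0.0114,-0.0356,0]],"rot":[[0,0,0],[0,0,0],[0,0,0],[0,0,0],[0,0,0]],"grip":[-1,-1,-1,-1,-1]}' >/dev/null
python3 -m crank '{"linear":[[0.0114,-0.0356,0],[0.0114,-0.0356,0],[0.0114,-0.0356,0],[0.0114,-0.0356,0],[0.0114,-0.0356,0]],"rot":[[0,0,0],[0,0,0],[0,0,0],[0,0,0],[0,0,0]],"grip":[-1,-1,-1,-1,-1]}' >/dev/null
python3 -m crank '{"linear":[[0.0114,-0.0356,0],[0.0114,-0.0356,0],[0.0114,-0.0356,0],[0.0114,-0.0356,0],[0.0114,-0.0356,0]],"rot":[[0,0,0],[0,0,0],[0,0,0],[0,0,0],[0,0,0]],"grip":[-1,-1,-1,-1,-1]}' 
python3 go.py 0.540 -0.189 0.107 191.6
python3 - <<'E'
from bench import eyes
from h import *
for n in("side","top"):
    d=eyes.get_image(n);np.savez(n+"4.npz",**d);P=cloud(d)
    q=P[(np.hypot(P[...,0]-.476,P[...,1]+.203)<.06)&(P[...,2]>.115)&(P[...,2]<.23)]
    print(n,len(q),q.min(0).round(3),q.max(0).round(3),[proj(d,(.473,-.203,.22))])
E
```

```text
time: 12.4
eef_pos: [0.4141, -0.2158, 0.1806]
tcp_rot: [180.0, 0.0, -168.4]
ft_force: [0.6, 0.1, -2.6]
gripper_width: 0.0178
finger_force: 56.7
t 12.4 pos [ 0.4141 -0.2158  0.1806] rot [ 180.     0.  -168.4] F [ 0.6  0.1 -2.6] w 0.0178
shift now [-0.1287  0.0008  0.0736] | turn [0.0008 0.     0.0005] | shift after turn [-0.1287  0.0009  0.0736]
side 324 [ 0.418 -0.239  0.127] [ 0.517 -0.16   0.229] [(np.float64(372.84107248076174), np.float64(196.0329652695588))]
top 40 [ 0.424 -0.235  0.13 ] [ 0.451 -0.177  0.213] [(np.float64(381.2965502038512), np.float64(213.6191198452139))]
```

```bash

python3 -m crank '{"linear":[[0,0,0.02],[0,0,0.02],[0,0,0.02],[0,0,0.01],[0,0,0]],"rot":[[0,0,0],[0,0,0],[0,0,0],[0,0,0],[0,0,0]],"grip":[-1,-1,-1,-1,-1]}' 
python3 -m crank '{"linear":[[-0.025,0,0],[-0.025,0,0],[-0.02,0,0],[-0.02,0,0],[-0.015,0,0]],"rot":[[0,0,0],[0,0,0],[0,0,0],[0,0,0],[0,0,0]],"grip":[-1,-1,-1,-1,-1]}' 
python3 -m crank '{"linear":[[-0.01,0,0],[-0.005,0,0],[-0.005,0,0],[0,0,0],[0,0,0]],"rot":[[0,0,0],[0,0,0],[0,0,0],[0,0,0],[0,0,0]],"grip":[-1,-1,-1,-1,-1]}' 
python3 go.py 0.539 -0.1895 0.087 191.6
python3 - <<'E'
from bench import eyes
from h import *
for n in("side","top"):
    d=eyes.get_image(n);np.savez(n+"5.npz",**d)
s=np.load("side5.npz");a=s["pixels"][150:260,310:410];t=np.load("top5.npz");b=t["pixels"][150:260,320:420]
cv2.imwrite("pics/pl.png",cv2.resize(np.hstack([a,b]),None,fx=4,fy=4,interpolation=cv2.INTER_CUBIC)[:,:,::-1])
P=cloud(s); q=P[(np.hypot(P[...,0]-.598,P[...,1]+.178)<.06)&(P[...,2]>.07)&(P[...,2]<.145)]
print(q.min(0).round(3),q.max(0).round(3))
E
```

```text
time: 13.0
eef_pos: [0.4135, -0.2136, 0.1093]
tcp_rot: [179.9, -0.2, -168.4]
ft_force: [-1.1, -0.1, -2.0]
gripper_width: 0.0181
finger_force: 56.4
time: 13.5
eef_pos: [0.5205, -0.1928, 0.112]
tcp_rot: [-180.0, 0.1, -168.3]
ft_force: [0.3, -0.6, -1.1]
gripper_width: 0.0175
finger_force: 56.5
time: 14.0
eef_pos: [0.5368, -0.19, 0.1107]
tcp_rot: [180.0, -0.0, -168.5]
ft_force: [-0.6, 0.8, -2.0]
gripper_width: 0.0175
finger_force: 56.4
t 14.0 pos [ 0.5368 -0.19    0.1107] rot [ 180.    -0.  -168.5] F [-0.6  0.8 -2. ] w 0.0175
shift now [-0.0023 -0.      0.0237] | turn [ 0.0002 -0.0007 -0.0019] | shift after turn [-0.0023 -0.      0.0237]
[ 0.539 -0.21   0.07 ] [ 0.654 -0.143  0.145]
```

View pics/pl.png

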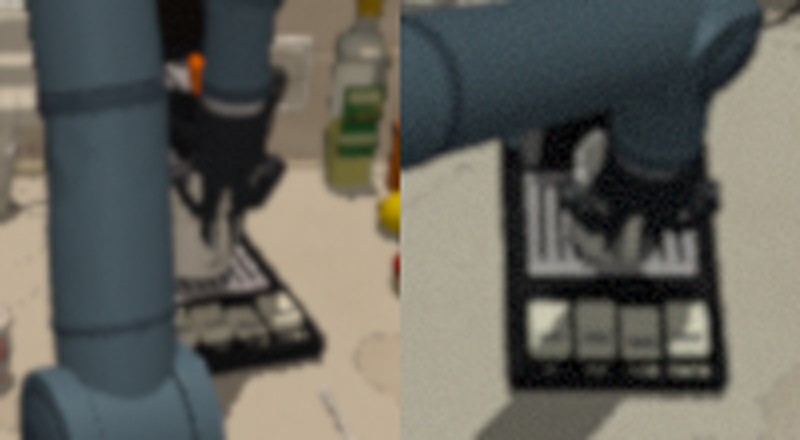

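The mug is over the grid behind the keys, its handle towards the front at right panel (620,235), and nothing is in contact. Lowering it now.

```bash

python3 -m crank '{"linear":[[-0.002,0,0.008],[0,0,0.006],[0,0,0.004],[0,0,0.003],[0,0,0.001]],"rot":[[0,0,0],[0,0,0],[0,0,0],[0,0,0],[0,0,0]],"grip":[-1,-1,-1,-1,-1]}' 
python3 -m crank '{"linear":[[0,0,0.001],[0,0,0.001],[0,0,0],[0,0,0],[0,0,0]],"rot":[[0,0,0],[0,0,0],[0,0,0],[0,0,0],[0,0,0]],"grip":[-1,-1,-1,-1,-1]}'
```

```text
time: 14.6
eef_pos: [0.539, -0.1894, 0.0884]
tcp_rot: [180.0, -0.1, -168.5]
ft_force: [-1.5, 0.6, 1.1]
gripper_width: 0.0179
finger_force: 57.8
time: 15.1
eef_pos: [0.5395, -0.1894, 0.0873]
tcp_rot: [180.0, 0.0, -168.5]
ft_force: [-4.3, 1.3, 5.5]
gripper_width: 0.0174
finger_force: 58.6
```

Contact. Next I release, back out and rise.

```bash

python3 -m crank '{"linear":[[0,0,0],[0,0,0],[0,0,0],[0,0,0],[0,0,0]],"rot":[[0,0,0],[0,0,0],[0,0,0],[0,0,0],[0,0,0]],"grip":[-0.5,-0.3,0,0.1,0.1]}' 
python3 -m crank '{"linear":[[0.01,0,0],[0.02,0,0],[0.025,0,0],[0.025,0,0],[0.02,0,0]],"rot":[[0,0,0],[0,0,0],[0,0,0],[0,0,0],[0,0,0]],"grip":[0.1,0.1,0.1,0.1,0.1]}'
python3 -m crank '{"linear":[[0,0,-0.05],[0,0,-0.05],[0,0,-0.05],[0,0,-0.05],[0,0,-0.045]],"rot":[[0,0,0],[0,0,0],[0,0,0],[0,0,0],[0,0,0]],"grip":[0,0,0,0,0]}'
python3 go.py 0.6226 -0.1724 0.33 191.6
python3 - <<'E'
from bench import eyes
from h import *
from scipy.optimize import least_squares
for n in("side","top"):
    d=eyes.get_image(n);np.savez(n+"6.npz",**d)
    P=cloud(d); q=P[(np.hypot(P[...,0]-.59,P[...,1]+.178)<.08)&(P[...,2]>.06)&(P[...,2]<.133)]
    if len(q): print(n,len(q),q.min(0).round(3),q.max(0).round(3))
    px=d["pixels"];u0,v0=(310,140) if n=="side" else(320,130)
    a=px[v0:v0+120,u0:u0+100]; r=a if n=="side" else np.hstack([r,a])
cv2.imwrite("pics/rel.png",cv2.resize(r,None,fx=4,fy=4,interpolation=cv2.INTER_CUBIC)[:,:,::-1])
E
```

```text
time: 15.6
eef_pos: [0.5397, -0.1891, 0.0866]
tcp_rot: [-180.0, 0.0, -168.5]
ft_force: [-0.4, -0.1, 1.5]
gripper_width: 0.0472
finger_force: 0.0
time: 16.1
eef_pos: [0.4389, -0.2097, 0.0865]
tcp_rot: [180.0, -0.1, -168.5]
ft_force: [0.1, -0.2, -0.9]
gripper_width: 0.0472
finger_force: 0.0
time: 16.6
eef_pos: [0.4405, -0.2099, 0.3339]
tcp_rot: [180.0, 0.1, -168.5]
ft_force: [0.5, 0.6, -0.5]
gripper_width: 0.0428
finger_force: 0.0
t 16.6 pos [ 0.4405 -0.2099  0.3339] rot [ 1.800e+02  1.000e-01 -1.685e+02] F [ 0.5  0.6 -0.5] w 0.0428
shift now [-0.186   0.0006  0.0043] | turn [ 0.0007  0.0018 -0.0024] | shift after turn [-1.86e-01  1.00e-04  3.90e-03]
side 12 [ 0.531 -0.215  0.069] [ 0.587 -0.194  0.117]
top 21 [ 0.528 -0.218  0.06 ] [ 0.594 -0.193  0.104]
```

View pics/rel.png

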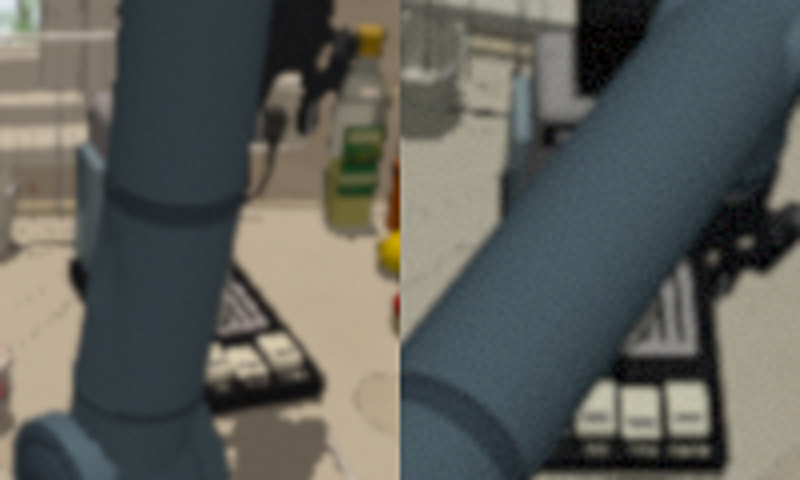

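The arm hides the mug from both cameras here; keys two to four are visible and key three is down. I carry on to the slide and will look at the mug afterwards.

```bash

python3 -m crank '{"linear":[[-0.036,0,0],[-0.036,0,0],[-0.036,0,0],[-0.036,0,0],[-0.037,0,0]],"rot":[[0,0,0],[0,0,0],[0,0,0],[0,0,0],[0,0,0]],"grip":[0,0,0,0,0]}' 
python3 -m crank '{"linear":[[0,0,0],[0,0,0.01],[0,0,0.01],[0,0,0.01],[0,0,0]],"rot":[[0,0,0],[0,0,0],[0,0,0],[0,0,0],[0,0,0]],"grip":[0,0,0,0,0]}' 
python3 go.py 0.6178 -0.1734 0.259 191.6
python3 - <<'E'
from bench import eyes
from h import *
for n in("side","top"):
    d=eyes.get_image(n);np.savez(n+"7.npz",**d)
    P=cloud(d); q=P[(np.hypot(P[...,0]-.59,P[...,1]+.178)<.09)&(P[...,2]>.06)&(P[...,2]<.135)]
    if len(q): print(n,len(q),q.min(0).round(3),q.max(0).round(3))
    px=d["pixels"];hsv=cv2.cvtColor(px,cv2.COLOR_RGB2HSV);m=(hsv[...,0]<14)&(hsv[...,1]>170)&(hsv[...,2]>110);m[:,:340]=0;m[:,405:]=0;m[:140]=0;m[185:]=0
    v,u=np.nonzero(m)
    if len(u): print("tab",len(u),u.mean(),v.mean(),np.nanmedian(P[m],0).round(4))
    u0,v0=(310,130) if n=="side" else(320,130)
    a=px[v0:v0+120,u0:u0+100]; r=a if n=="side" else np.hstack([r,a])
cv2.imwrite("pics/tab.png",cv2.resize(r,None,fx=4,fy=4,interpolation=cv2.INTER_CUBIC)[:,:,::-1])
E
```

```text
time: 17.2
eef_pos: [0.6191, -0.173, 0.3302]
tcp_rot: [179.9, -0.1, -168.5]
ft_force: [-0.7, -0.2, 0.4]
gripper_width: 0.0426
finger_force: 0.0
time: 17.7
eef_pos: [0.6164, -0.1732, 0.2995]
tcp_rot: [179.9, -0.2, -168.6]
ft_force: [-0.0, 0.2, -0.4]
gripper_width: 0.0425
finger_force: 0.0
t 17.7 pos [ 0.6164 -0.1732  0.2995] rot [ 179.9   -0.2 -168.6] F [-0.   0.2 -0.4] w 0.0425
shift now [-0.0015 -0.0005  0.0405] | turn [ 0.0025 -0.0034 -0.003 ] | shift after turn [-0.0013 -0.0004  0.0405]
side 391 [ 0.527 -0.226  0.06 ] [ 0.669 -0.145  0.135]
tab 23 358.9130434782609 168.3913043478261 [ 0.6126 -0.1672  0.2741]
top 677 [ 0.526 -0.226  0.06 ] [ 0.668 -0.104  0.135]
tab 10 380.4 161.5 [ 0.6179 -0.1714  0.2893]
```

View pics/tab.png

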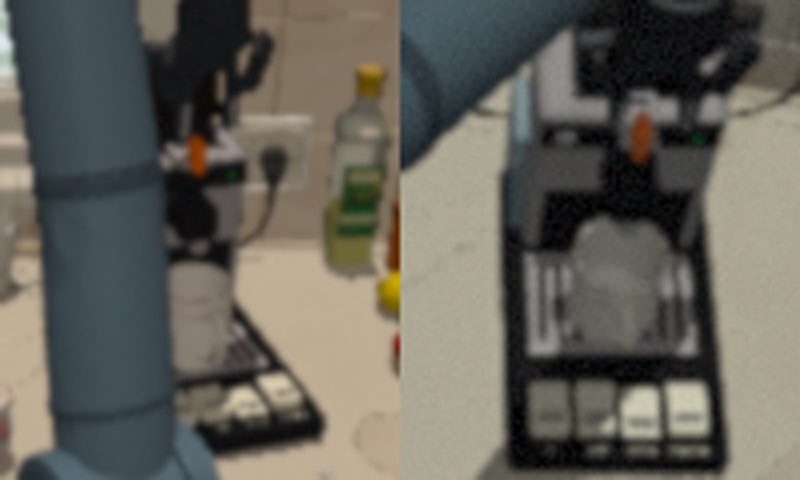

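The mug stands upright under the spout at (620,280), the fingers straddle the orange tab at (640,135), and key three is down. I descend, grip and pull.

```bash

python3 -m crank '{"linear":[[-0.001,-0.0005,0.012],[0,0,0.012],[0,0,0.01],[0,0,0.006],[0,0,0]],"rot":[[0,0,0],[0,0,0],[0,0,0],[0,0,0],[0,0,0]],"grip":[0,0,0,0,0]}' 
python3 -m crank '{"linear":[[0,0,0],[0,0,0],[0,0,0],[0,0,0],[0,0,0]],"rot":[[0,0,0],[0,0,0],[0,0,0],[0,0,0],[0,0,0]],"grip":[-0.3,-0.5,-0.7,-1,-1]}' 50
python3 -m crank '{"linear":[[0.005,0,0],[0.008,0,0],[0.008,0,0],[0.008,0,0],[0.008,0,0]],"rot":[[0,0,0],[0,0,0],[0,0,0],[0,0,0],[0,0,0]],"grip":[-1,-1,-1,-1,-1]}'
python3 -m crank '{"linear":[[0.003,0,0],[0.002,0,0],[0.001,0,0],[0,0,0],[0,0,0]],"rot":[[0,0,0],[0,0,0],[0,0,0],[0,0,0],[0,0,0]],"grip":[-1,-1,-1,-1,-1]}'
```

```text
time: 18.3
eef_pos: [0.6191, -0.1729, 0.26]
tcp_rot: [179.9, -0.2, -168.5]
ft_force: [-0.3, -0.2, -0.6]
gripper_width: 0.043
finger_force: 0.0
time: 18.8
eef_pos: [0.6198, -0.1701, 0.2625]
tcp_rot: [179.7, -0.0, -168.3]
ft_force: [-2.9, 4.7, 2.6]
gripper_width: 0.0123
finger_force: 49.4
time: 19.3
eef_pos: [0.5862, -0.177, 0.2625]
tcp_rot: [179.8, 0.4, -168.3]
ft_force: [4.4, 4.8, 0.4]
gripper_width: 0.0121
finger_force: 48.9
time: 19.8
eef_pos: [0.5806, -0.1781, 0.2624]
tcp_rot: [179.8, 0.3, -168.3]
ft_force: [3.7, 5.0, -0.2]
gripper_width: 0.0117
finger_force: 49.0
```

```bash

python3 -m crank '{"linear":[[0.001,0,0],[0.001,0,0],[0.001,0,0],[0,0,0],[0,0,0]],"rot":[[0,0,0],[0,0,0],[0,0,0],[0,0,0],[0,0,0]],"grip":[-1,-1,-1,-1,-1]}'
```

```text
time: 20.3
eef_pos: [0.5804, -0.1782, 0.2625]
tcp_rot: [180.0, 0.7, -168.2]
ft_force: [9.3, 4.7, -4.1]
gripper_width: 0.0118
finger_force: 48.8
```

The slide is at its stop: it didn't move further and the force rose. I relax slightly, open, rise and clear away to the right side for a look.

```bash

python3 -m crank '{"linear":[[-0.002,0,0],[-0.001,0,0],[0,0,0],[0,0,0],[0,0,0]],"rot":[[0,0,0],[0,0,0],[0,0,0],[0,0,0],[0,0,0]],"grip":[-1,-1,-0.7,-0.3,0]}'
python3 -m crank '{"linear":[[0,0,-0.01],[0,0,-0.02],[0,0,-0.03],[0,0,-0.03],[0,0,-0.02]],"rot":[[0,0,0],[0,0,0],[0,0,0],[0,0,0],[0,0,0]],"grip":[0,0,0,0,0]}'
python3 -m crank '{"linear":[[0.02,0.04,0],[0.02,0.04,0],[0.02,0.04,0],[0.01,0.04,0],[0,0.04,0]],"rot":[[0,0,0],[0,0,0],[0,0,0],[0,0,0],[0,0,0]],"grip":[0,0,0,0,0]}' >/dev/null
python3 -m crank '{"linear":[[0,0.04,0],[0,0.04,0],[0,0.04,0],[0,0.04,0],[0,0.04,0]],"rot":[[0,0,0],[0,0,0],[0,0,0],[0,0,0],[0,0,0]],"grip":[0,0,0,0,0]}'
python3 - <<'E'
from bench import eyes
from h import *
from scipy.optimize import least_squares
mx=np.array([np.cos(np.radians(11.6)),np.sin(np.radians(11.6))]);my=np.array([-mx[1],mx[0]])
for n in("side","top"):
    d=eyes.get_image(n);np.savez(n+"8.npz",**d);P=cloud(d)
    L=np.stack([(P[...,:2]-[.654,-.166])@mx,(P[...,:2]-[.654,-.166])@my],-1)
    # mug body, away from the handle; near half only
    w=(P[...,2]>.06)&(P[...,2]<.133)&(abs(L[...,1])<.055)&(L[...,0]>-.12)&(L[...,0]<-.04)&~((abs(L[...,1])<.02)&(L[...,0]<-.09))
    q=L[w]; f=least_squares(lambda p:np.hypot(*(q-p).T)-.041,[-.055,0],loss='soft_l1',f_scale=.003)
    w2=w&(P[...,2]>.12);print(n,"mug in machine frame",f.x.round(4),len(q),"ymin/max",np.percentile(q[:,1],[1,99]).round(3),"top z",np.percentile(P[w][:,2],99).round(3))
    hsv=cv2.cvtColor(d["pixels"],cv2.COLOR_RGB2HSV);m=(hsv[...,0]<14)&(hsv[...,1]>170)&(hsv[...,2]>110)&(P[...,2]>.24)&(abs(L[...,1])<.04)&(abs(L[...,0])<.12)
    print("tab",m.sum(),np.median(L[m],0).round(4),np.median(P[m][:,2]).round(3))
    if n=="top":
        for k in(60,20,-20,-60):
            p=np.array([.654,-.166])-.165*mx+k/1000*my
            u,v=map(lambda a:int(round(a)),proj(d,(*p,.047)));print("key",k,np.nanmedian(P[v-2:v+3,u-2:u+3,2]).round(4))
    px=d["pixels"];u0,v0=(310,130) if n=="side" else(320,130)
    a=px[v0:v0+120,u0:u0+100]; r=a if n=="side" else np.hstack([r,a])
cv2.imwrite("pics/end.png",cv2.resize(r,None,fx=4,fy=4,interpolation=cv2.INTER_CUBIC)[:,:,::-1])
E
```

```text
time: 20.8
eef_pos: [0.5774, -0.1833, 0.2621]
tcp_rot: [-179.9, -0.0, -168.5]
ft_force: [0.7, 0.3, -0.0]
gripper_width: 0.041
finger_force: 0.0
time: 21.3
eef_pos: [0.578, -0.1838, 0.3752]
tcp_rot: [-179.9, 0.2, -168.6]
ft_force: [0.4, -0.3, -0.7]
gripper_width: 0.043
finger_force: 0.0
time: 22.3
eef_pos: [0.4294, 0.1962, 0.3727]
tcp_rot: [180.0, 0.1, -168.6]
ft_force: [1.1, 0.0, 0.6]
gripper_width: 0.0429
finger_force: 0.0
side mug in machine frame [-0.0574  0.0032] 4 ymin/max [-0.033 -0.029] top z 0.091
tab 0 [nan nan] nan
top mug in machine frame [-0.0548 -0.    ] 162 ymin/max [-0.04  0.04] top z 0.132
tab 17 [-0.0742  0.0023] 0.288
key 60 0.0497
key 20 0.0508
key -20 0.0397
key -60 0.0491
  return _methods._mean(a, axis=axis, dtype=dtype,
  ret = um.true_divide(
  ret = ret.dtype.type(ret / rcount)
```

View pics/end.png

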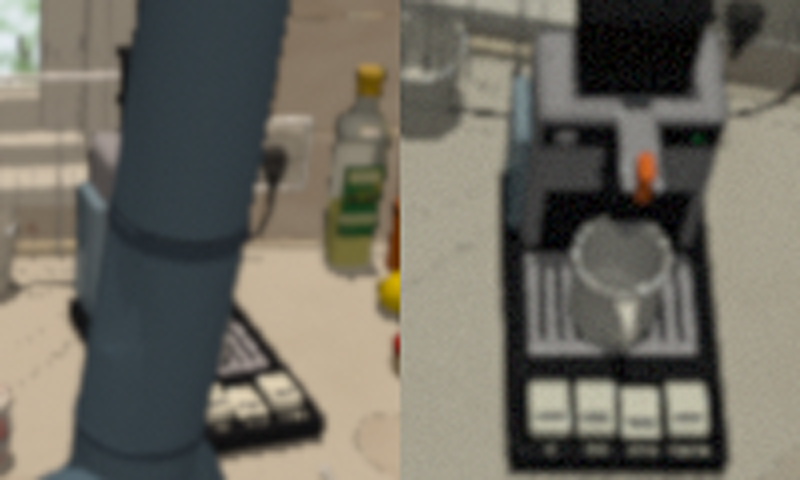

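The top view shows all three goals met. The mug is upright under the spout at (620,280), measured within about 1 mm of the stand point. The tab is out at (645,175), about 40 mm, and key three alone is down at (640,410). The arm is clear of everything, so I'm handing in.

```bash
python3 -c "
from bench import ctrl
print(ctrl.hand_in())"
```

```text
the job is handed in; nothing more can be done
None
```

The job is handed in at about 22 s of the 72 s: the last picture showed the mug upright within about 1 mm of the stand point, only the three-dot key down, the bean slide about 40 mm out, and the arm clear; `hand_in` gave no verdict.

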